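# Swing in the bails and stack the parts totes

### The job

The empty orange tote has been dumped crosswise on top of the loaded blue tote, whose two wire bails are still swung out. Lift the orange tote off, stand it upright on the bench or its rubber mat and let go; swing both bails of the blue tote fully in over its opening; then pick the orange tote up again and stack it lengthwise on those two bails, fully home and released, without dropping or ramming it. Leave the blue tote standing where it is and the hammer, oil can, steel tube and wooden block undisturbed.

Things in the scene. Friction and masses are not known exactly. Their poses are not given: they have to be found in the camera images.
- lower_mid (a point): Blue bail-arm parts tote, 240 long (own x) x 164 wide (own y) x 90 mm high, open top, rim 10 mm thick and 20 mm high, tapered walls; 2.4 kg with the steel frame fittings in it, which reach at most 46 mm above the bench. Stands loose on the bench. The point is its centre, 45 mm above its underside; z up.
- upper_mid (a point): Orange tote, same model (240 long, own x; 164 wide, own y; 90 mm high), empty, about 0.29 kg; the point is its centre, 45 mm above its underside. At the start it rests crosswise on the blue tote. Its own two wire bails are already in, lying across its opening 46 mm either side of the middle; leave them.
- lower_bail_a (a joint): Angle (rad) of the bail (U of steel wire) at the blue tote's own +x end: 0 = swung fully out, about 1.4 = upright, 2.9 = fully in, at its stop. The hinge is a little stiff: the bail stays at any angle where it is left and turns with under 2 N at the bar. It starts at 0 to 0.5.
- lower_bail_b (a joint): The same for the bail at the blue tote's own -x end.
- lower_bail_a_bar (a point): Middle of the cross bar of bail a: 6 mm round wire, 136 mm long, parallel to the tote's own y, on a circle of 54 mm radius about the hinge. Seen from the hinge it points outward (own +x), raised 0.205 rad, at joint 0, where it is 33 mm beyond the end's face; it goes up and over as the joint grows; at 2.9 it points inward, 8 mm below the rim top, 46 mm from the tote's middle.
- lower_bail_b_bar (a point): The same for bail b at the own -x end (mirror image: outward is own -x).
- lower_bail_a_hinge (a point): Hinge axis of bail a on the tote's centre plane, 100 mm from the middle towards own +x, 10 mm below the rim top; the axis is parallel to the tote's own y.
- lower_bail_b_hinge (a point): Hinge axis of bail b, 100 mm from the middle towards own -x.
- upper_rim_l (a point): Middle of the orange tote's long rim on its own +y side, half-way through the 10 mm thickness and the 20 mm height of the rim (rim top 10 mm above): a good place to pinch across the rim. 77 mm from the tote's centre line, 80 mm above its underside.
- upper_rim_r (a point): The same on its own -y side.
- upper_base (a point): Centre of the orange tote's underside. Underneath are two cross grooves (along own y) 46 mm either side of the middle, 14 mm wide and 5 mm deep, which drop over the blue tote's bail bars when these are in; fully home, the underside lies 10 mm below the blue rim's top, so that the orange centre is 80 mm above the blue centre. Either end may point either way.
- mat: Black rubber bench mat, 320 (x) x 260 (y) x 4 mm, fixed, lying free beside the blue tote: a clear place to stand the orange tote. Origin at the centre of its underside.
- tube_block: Bystander: laminated wooden tube block, 70 x 46 x 70 mm, standing at the far edge. Origin at its underside's centre.
- head_tube: Bystander: upright steel tube, 36 mm across, 110 mm high. Origin at its underside's centre.
- hammer: Bystander: hammer lying on the bench, 240 mm long.
- oil_can: Bystander: white can with red cap, 58 mm across, 130 mm high, off to the left side. Origin at its underside's centre.

How it is judged:
On the way, in this order (a step that is already met when the one before it is completed fails the run):
1. the orange tote stands upright on the bench or mat, clear of the blue tote and let go (height (world z) of upper_mid below 0.056 m and angle between upper_mid's own z axis and vertical below 0.1 rad and contact force between upper and the fingers below 0.3 N and contact force between upper and lower below 0.3 N and linear speed of upper below 0.03 m/s), for 0.2 s.
2. both bails of the blue tote are swung in while the orange tote still stands aside (value of joint each of lower_bail_a, lower_bail_b above 2.75 rad and height (world z) of upper_mid below 0.056 m), for 0.2 s.
At the end, for the whole second after the job is handed in: Both blue bails are in (over 2.75 rad); the orange tote sits on them in its grooves, its centre 76 to 83 mm above the blue tote's, within 7 mm lengthwise and 10 mm sideways of it, aligned within 0.08 rad, both totes level within 0.05 rad, released and still (x of upper_mid in the frame of lower_mid between -0.007 and 0.007 m and y of upper_mid in the frame of lower_mid between -0.01 and 0.01 m and z of upper_mid in the frame of lower_mid between 0.076 and 0.083 m and angle between the x axis of upper_mid and the x axis of lower_mid, either way round below 0.08 rad and angle between each of upper_mid, lower_mid's own z axis and vertical below 0.05 rad and value of joint each of lower_bail_a, lower_bail_b above 2.75 rad and linear speed of upper below 0.03 m/s); the robot touches nothing.
It fails at once if the blue tote is shoved more than 40 mm (distance of lower_mid from where it was at the start of the episode above 0.04 m).
It fails at once if the orange tote is dropped (falls freely some 20 mm or more) (linear speed of upper above 0.6 m/s and contact force between upper and the fingers below 0.3 N).
It fails at once if the orange tote is rammed onto the blue tote or its bails (over 80 N) (contact force between upper and lower above 80 N).
It fails at once if the hammer, oil can, steel tube or wooden block is displaced more than 30 mm or knocked over (distance of any of tube_block, head_tube, hammer, oil_can from where it was at the start of the episode above 0.03 m or angle between any of tube_block, head_tube, oil_can's own z axis and vertical above 0.5 rad).
It also fails if it takes over 72 s, if anything falls off the work surface, if the arm or the gripper's body presses on something with over 40 N, if the wrist force passes 120 N, or if a joint passes its speed limit or range.

### The arm

A 6-joint arm with a two-finger parallel gripper is mounted at the origin on the work surface. World frame = base frame: x ahead of the robot, y to its left, z up, the work surface at z = 0. Lengths are in m, angles in rad, forces in N, time in s.
With the tool pointing down it reaches from about 0.35 to 0.975 m from the base axis. Payload 4.9 kg.
Tool frame: the origin (TCP) lies at the very end of the fingers, on their centre line; the grasp point (between the pads) lies grip_point_offset behind it (grip_point_offset is the distance from the TCP to the grasp point, in m); z points along the fingers, y is the line along which they close (so a half turn about z gives the same grasp; the last joint's range is limited). The gripper opens to 85 mm and grips with 20 to 120 N. Pads are 22 mm wide; open, the fingers measure 114 mm over their backs; the gripper's body (76 mm by 85 mm) begins 54 mm behind the grasp point. The pads swing forward as they close: fully open they stand 13 mm farther back than shut.
Start: joints at [1.19, 0.053, 1.613, -0, 1.476, -0.119], TCP at [0.162, 0.604, 0.231] pointing down, gripper open.
Joint ranges: [-3.01, 3.01], [-1.01, 2.22], [0.06, 2.58], [-1.02, 4.17], [0.09, 2.62], [-3.14, 3.14]. Speed limits (rad/s): [2.57, 2.57, 3.14, 3.14, 3.14, 3.14].

### API

Orientations are given as a unit quaternion [w, x, y, z].
In Python, from cell import sense, camera, finish_job, outline_of, grip_point_offset gives the robot as it stands.
- The arm moves only by the tool step_arm, never from a script. Its argument "moves" is a list of rows, each a list of 3 entries, a list of its own where there are three numbers: the opening in per cent of the stroke, from 0 (shut) to 100 (fully open), then the shift along the world's x, y, z in m, then the turn about the world's z in rad. A call has 1 to 20 rows; each row shifts and turns the commanded pose from where the row before left it; what a row does not reach is not made up. A row lasts 1/8 s, in which the tool goes at most 62.5 mm and 10.7 degrees, less where a joint would pass 70% of its speed; a pose out of reach is approached as far as the arm can. A call with a gripper value outside its range is refused whole. The fingers move at their own pace and stop on an object; "squeeze" is the grip in N (left out, the last holds). Time passes only in rows, so rows that do not move let the fingers close. It gives the time, the measured TCP pose, the force, the opening and the grip force at its end, in the units of the state.
- sense(): the state, without advancing time (a new reading comes with each control period).
- camera(name): name is "scene" or "top"; returns a dict with "color" (420x560x3 uint8, red, green, blue), "range_z" (420x560 float32, m along the optical axis (not along the pixel's ray), 0 where there is no reading), "fovy" (degrees; the focal length in pixels is half the picture's height over the tangent of half this angle, whatever the lens; pixels are square), "cx", "cy" (the principal point, pixels), "cam_to_world" (4x4, takes a point from camera to world coordinates). Camera axes: x right, y up, looking along -z (the intrinsics and any distortion apply to the point x, -y, -z); pixel columns grow to the right and rows downward; lengths in m; the calibration is good to about 2 mm. A picture is of the moment at which its call begins.
- finish_job(): hands the job in; it is judged then, once.
Trained networks look in the newest picture that a camera, given by its name, has taken for a name from the list of things; names that differ only in an ending like _2 or _b are one class to them, and where a whole thing is asked for, a point or a joint stands for the part that bears it (a point fixed in the world has none). Each returns a list of dicts, best first, with "p" (0 to 1); they miss things now and then, are a little off and sometimes report something else, mostly with a low value. They report only what shows in the picture. A call takes as long as a camera call.
- outline_of(name, camera): "mask" (420x560 bool, what is visible of it) and "location" ([column, row] in pixels, amid what is visible of it).
The state is a dict: "time": time; "joint_positions": joint angles; "qd": joint speeds; "joint_torque": joint torques, N m; "ee_pos": TCP position; "eef_rot": TCP orientation; "contact_force": force on the tool from outside, world axes, zero at the start; "ft_torque": the same for the moment, N m; "grip_width": opening from 0.0 (shut) to 1.0 (fully open); "finger_force": force on a finger pad.
Only numpy, scipy, OpenCV 4.12 (cv2) and the standard library are available. Lean on these libraries where they do the work, as an engineer would, in place of code of your own. Each camera call takes 0.05 s, during which the arm holds its last target. There are 200 camera calls.

## Working session

There is one attempt and no reset: what is moved stays moved. The work goes in short steps, Python scripts to look and compute and a tool call to move; the robot and the scene stay as the last step left them, time stands still between calls to the robot, and variables do not carry over. Pictures are saved under pics/ and viewed, at most 10 in all, crops included, and the job is handed in when it is done.

Besides the shell and the picture viewer there is one more tool, called after "Request:" by a JSON object that holds its "method" and its "body", one argument or row to a line. step_arm: Moves the arm, as the interface text tells. Its arguments: {"type":"object","properties":{"moves":{"type":"array"},"squeeze":{"type":"number"}},"required":["moves"]}

```bash
mkdir -p pics
cat > h.py <<'E'
import numpy as np, cv2
from cell import sense, camera, finish_job, outline_of, grip_point_offset
def cloud(c):
    h,w=c["range_z"].shape; f=h/2/np.tan(np.radians(c["fovy"])/2)
    v,u=np.mgrid[:h,:w]; z=c["range_z"]
    P=np.stack([(u-c["cx"])/f*z,-(v-c["cy"])/f*z,-z,np.ones_like(z)],-1)
    return (P@np.array(c["cam_to_world"]).T)[...,:3]
E
python3 - <<'E'
from h import *
print(grip_point_offset, sense())
ims=[]
for n in("top","scene"):
    c=camera(n); ims.append(c["color"]); P=cloud(c); print(n,{k:v for k,v in c.items() if k not in("color","range_z")})
    for t in("lower_mid","upper_mid","lower_bail_a_bar","mat","tube_block","head_tube","hammer","oil_can"):
        for o in outline_of(t,n)[:2]:
            m=o["mask"]&(c["range_z"]>0); q=P[m]
            print(n,t,round(o["p"],2),o["location"],m.sum(),np.round(np.percentile(q,[2,50,98],axis=0),3).tolist() if m.sum() else "")
    cv2.imwrite(f"pics/{n}0.png",c["color"][...,::-1])
E
```

```text
0.0187 {'time': 0.0, 'joint_positions': array([ 1.18999802e+00,  5.33795702e-02,  1.61428129e+00, -4.32845087e-05,
        1.47601001e+00, -1.18950722e-01]), 'qd': array([-6.32484432e-04,  5.94891852e-05,  4.05395317e-05, -9.29162569e-04,
        1.99509071e-04,  1.51108270e-04]), 'joint_torque': array([ 1.32181063e-03, -3.93706620e+01, -3.70165443e+01, -8.21990352e-05,
        7.04276143e-03, -2.83819773e-06]), 'ee_pos': array([0.16153976, 0.60311926, 0.23005653]), 'eef_rot': array([-2.36079425e-04,  1.30547963e-01,  9.91441450e-01, -1.01216506e-03]), 'contact_force': array([-0.24197131, -0.36801234, -0.15590614]), 'ft_torque': array([ 0.02499793, -0.00996521,  0.0473401 ]), 'finger_force': 0.0, 'grip_width': 1.0017869971067734}
top {'fovy': 42.17085684521068, 'cx': 287.32109155525916, 'cy': 215.95190034802923, 'cam_to_world': array([[ 0.01917857,  0.97865968, -0.20459086,  0.22953785],
       [-0.99981078,  0.01810677, -0.00710968,  0.07247681],
       [-0.00325347,  0.20468851,  0.97882176,  1.81923678],
       [ 0.        ,  0.        ,  0.        ,  1.        ]])}
top lower_mid 
[... 1934 characters left out ...]
.532, 0.331, 0.098], [0.617, 0.362, 0.111]]
scene mat 0.72 [263.3, 179.2] 5272 [[0.35, -0.304, -0.0], [0.512, -0.172, 0.006], [0.658, -0.054, 0.012]]
scene tube_block 0.86 [214.9, 233.7] 526 [[0.739, -0.068, 0.004], [0.776, -0.032, 0.058], [0.808, -0.023, 0.076]]
scene head_tube 0.51 [193.8, 199.2] 325 [[0.739, -0.228, -0.0], [0.768, -0.165, 0.073], [0.784, -0.157, 0.112]]
scene hammer 0.66 [264.7, 310.3] 884 [[0.749, 0.091, 0.01], [0.776, 0.255, 0.025], [0.824, 0.322, 0.031]]
scene oil_can 0.56 [425.9, 286.6] 751 [[0.354, 0.441, 0.007], [0.393, 0.469, 0.109], [0.404, 0.492, 0.135]]
scene oil_can 0.48 [195.8, 199.4] 309 [[0.749, -0.223, 0.002], [0.768, -0.165, 0.076], [0.784, -0.157, 0.113]]
```

```bash
python3 -c "
import cv2,numpy as np
cv2.imwrite('pics/a.png',cv2.resize(np.vstack([cv2.imread('pics/top0.png'),cv2.imread('pics/scene0.png')]),(400,600)))"; ls pics
```

```text
a.png
scene0.png
top0.png
```

View pics/top0.png

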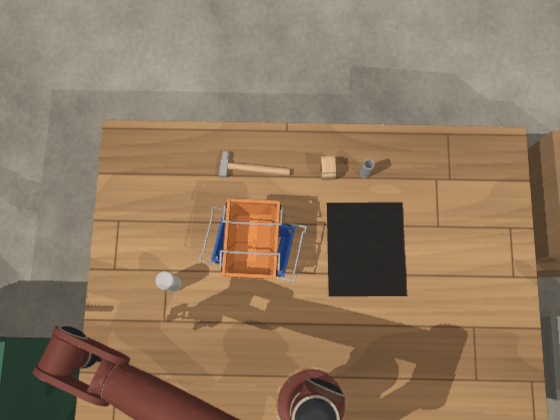

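View pics/scene0.png

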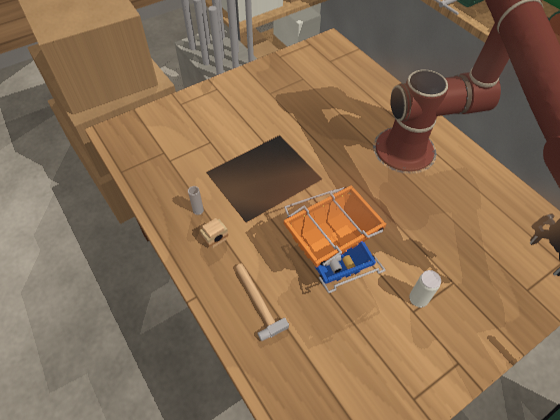

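The top view shows the orange tote at (251,238), long axis about world x, sitting on the blue one. The bail bars are at about (208,235) and (300,252), and the mat at (365,249) is free. Next I'll fit the rectangles.

```bash
cat >> h.py <<'E'
def pts(zlo,zhi,kind,box=(0.3,0.7,-0.35,0.42)):
    out=[]
    for n in("top","scene"):
        c=camera(n);P=cloud(c);hsv=cv2.cvtColor(c["color"],cv2.COLOR_RGB2HSV).astype(int);H,S,V=[hsv[...,i] for i in range(3)]
        m={"o":(H>4)&(H<16)&(S>190)&(V>120),"b":(H>100)&(H<130)&(S>110),"g":(S<70)&(V>70)}[kind]
        m&=(P[...,2]>zlo)&(P[...,2]<zhi)&(P[...,0]>box[0])&(P[...,0]<box[1])&(P[...,1]>box[2])&(P[...,1]<box[3])&(c["range_z"]>0)
        out.append(P[m])
    return out
def rect(q):
    r=cv2.minAreaRect(q[:,:2].astype(np.float32)); b=cv2.boxPoints(r)
    e=[b[1]-b[0],b[2]-b[1]]; L=max(e,key=np.linalg.norm); a=np.arctan2(L[1],L[0])
    return np.round(r[0],4),np.round(sorted(r[1]),4),round(float((a+np.pi/2)%np.pi-np.pi/2),3)
E
python3 - <<'E'
from h import *
for k,lo,hi in(("o",.165,.2),("b",.07,.1),("g",.075,.16)):
    for n,q in zip("ts",pts(lo,hi,k)):
        print(k,n,len(q), rect(q), np.round(np.percentile(q[:,2],[5,50,95]),4))
        if k=="g":
            for s in(q[q[:,1]>.285],q[q[:,1]<.105]): 
                print(len(s),np.round(np.median(s,0),3),np.round(s[:40:4],3).tolist())
E
```

```text
Traceback (most recent call last):
IndexError: index -1 is out of bounds for axis 0 with size 0
```

```bash
sed -i 's/(H>4)&(H<16)&(S>190)&(V>120)/(H>4)\&(H<16)\&(S>150)\&(V>80)/' h.py
python3 - <<'E'
from h import *
i=cv2.cvtColor(cv2.imread("pics/top0.png"),cv2.COLOR_BGR2HSV)
print(i[205:280:10,252].tolist(), i[258,270:300:4].tolist(), i[245,200:212].tolist())
for k,lo,hi in(("o",.16,.2),("b",.07,.1),("g",.075,.16)):
    for n,q in zip("ts",pts(lo,hi,k)):
        print(k,n,len(q))
        if len(q)<5: continue
        print(rect(q), np.round(np.percentile(q[:,2],[5,50,95]),4))
        if k=="g":
            for s in(q[q[:,1]>.285],q[q[:,1]<.105]): 
                print(len(s),np.round(np.median(s,0),3) if len(s) else"",np.round(s[:40:4],3).tolist())
E
```

```text
[[12, 170, 193], [13, 165, 213], [13, 162, 227], [13, 162, 227], [13, 162, 227], [13, 161, 227], [13, 164, 213], [13, 161, 227]] [[12, 169, 196], [14, 160, 227], [113, 16, 147], [109, 180, 95], [109, 173, 130], [15, 122, 132], [15, 121, 133], [15, 106, 127]] [[15, 116, 172], [15, 116, 173], [16, 115, 171], [15, 74, 170], [17, 13, 183], [14, 48, 149], [15, 116, 172], [15, 116, 173], [15, 115, 173], [16, 116, 173], [15, 115, 173], [15, 116, 172]]
o t 869
(array([0.5039, 0.1958]), array([0.167 , 0.2426]), -0.031) [0.1659 0.1793 0.1856]
o s 1299
(array([0.5039, 0.1944]), array([0.1703, 0.2424]), -0.034) [0.1638 0.1788 0.1838]
b t 359
(array([0.5   , 0.1936]), array([0.1656, 0.2386]), 1.373) [0.0751 0.0889 0.0953]
b s 455
(array([0.5193, 0.2821]), array([0.0759, 0.1684]), -0.092) [0.0748 0.089  0.0943]
g t 376
(array([0.5015, 0.1937]), array([0.1837, 0.3133]), 1.375) [0.083  0.0994 0.1128]
159 [0.521 0.333 0.101] [[0.617, 0.326, 0.101], [0.616, 0.324, 0.091], [0.616, 0.311, 0.094], [0.612, 0.311, 0.094], [0.614, 0.299, 0.086], [0.609, 0.301, 0.093], [0.602, 0.333, 0.095], [0.598, 0.333, 0
[... 197 characters left out ...]
62, 0.05, 0.087], [0.562, 0.037, 0.091], [0.558, 0.069, 0.092], [0.558, 0.037, 0.091], [0.557, 0.024, 0.102]]
g s 302
(array([0.5008, 0.1945]), array([0.1824, 0.3146]), 1.373) [0.0875 0.1039 0.1108]
189 [0.527 0.335 0.102] [[0.438, 0.29, 0.094], [0.431, 0.313, 0.08], [0.436, 0.324, 0.09], [0.437, 0.326, 0.088], [0.44, 0.336, 0.094], [0.439, 0.341, 0.089], [0.444, 0.349, 0.095], [0.442, 0.355, 0.096], [0.446, 0.356, 0.095], [0.472, 0.351, 0.11]]
100 [0.499 0.047 0.106] [[0.386, 0.06, 0.099], [0.425, 0.058, 0.11], [0.434, 0.054, 0.106], [0.423, 0.061, 0.106], [0.437, 0.059, 0.109], [0.453, 0.054, 0.11], [0.441, 0.058, 0.106], [0.459, 0.056, 0.111], [0.472, 0.048, 0.107], [0.462, 0.055, 0.108]]
```

Request:
{"method": "step_arm", "body": {
  "moves": [
    [60,[0.02,-0.03,0.005],0.019],
    [60,[0.029,-0.041,0.005],0.019],
    [60,[0.029,-0.041,0.005],0.019],
    [60,[0.029,-0.041,0],0.019],
    [60,[0.029,-0.041,0],0.019],
    [60,[0.029,-0.041,0],0.019],
    [60,[0.029,-0.041,0],0.019],
    [60,[0.029,-0.041,0],0.019],
    [60,[0.029,-0.041,0],0.019],
    [60,[0.029,-0.041,0],0.019],
    [60,[0.029,-0.041,0],0.019],
    [60,[0.03,-0.045,0],0.021],
    [60,[0,0,0],0]
  ],
  "squeeze": 60
}}

```text
time: 2.92
ee_pos: [0.503, 0.1161, 0.2463]
eef_rot: [-0.0, 0.018, 1.0, -0.0]
contact_force: [-0.4, -0.2, 0.0]
grip_width: 0.597
finger_force: 0.0
```

Request:
{"method": "step_arm", "body": {
  "moves": [
    [60,[-0.001,0.001,-0.04],0],
    [60,[0,0.001,-0.03],0],
    [60,[0,0,-0.015],0],
    [60,[0,0,-0.01],0],
    [60,[0,0,0],0],
    [0,[0,0,0],0],
    [0,[0,0,0],0],
    [0,[0,0,0],0],
    [0,[0,0,0],0],
    [0,[0,0,0],0],
    [0,[0,0,0],0]
  ]
}}

```text
time: 4.3
ee_pos: [0.5015, 0.1204, 0.1526]
eef_rot: [0.001, 0.016, 1.0, -0.0]
contact_force: [-0.8, -2.1, 4.8]
grip_width: 0.109
finger_force: 60.5
```

Request:
{"method": "step_arm", "body": {
  "moves": [
    [0,[0,0,0.015],0],
    [0,[0,0,0.025],0],
    [0,[0,0,0.03],0],
    [0,[0,0,0.03],0],
    [0,[0,0,0],0]
  ],
  "squeeze": 80
}}

```text
time: 4.92
ee_pos: [0.5019, 0.1209, 0.2539]
eef_rot: [0.002, 0.016, 1.0, 0.0]
contact_force: [0.8, 0.7, -4.2]
grip_width: 0.104
finger_force: 78.8
```

Run:
```python
from h import *
for q in pts(.245,.35,"o"): print(rect(q),np.round(np.percentile(q[:,2],[5,50,95]),3))
for q in pts(.15,.35,"o"):
    hi=q[q[:,2]>.2]; print([np.round(np.percentile(s[:,2],97),3) for s in(hi[hi[:,1]<.15],hi[(hi[:,1]>.24)])])
c=camera("scene");cv2.imwrite("pics/l.png",c["color"][...,::-1])
```

```text
(array([0.5045, 0.1984]), array([0.1667, 0.2401]), -0.031) [0.247 0.278 0.285]
(array([0.5037, 0.1983]), array([0.1693, 0.2421]), -0.03) [0.248 0.276 0.282]
[np.float64(0.284), np.float64(0.281)]
[np.float64(0.279), np.float64(0.28)]
```

View pics/l.png

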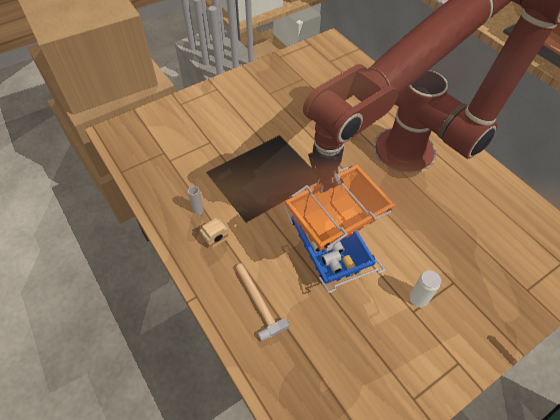

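The totes have separated and the orange one hangs level in the gripper, with its rim at about (340,205). Moving it to the mat.

Request:
{"method": "step_arm", "body": {
  "moves": [
    [0,[-0.003,-0.012,0],-0.08],
    [0,[-0.0065,-0.0255,0],-0.15],
    [0,[-0.0065,-0.0255,0],-0.15],
    [0,[-0.0065,-0.0255,0],-0.15],
    [0,[-0.0065,-0.0255,0],-0.15],
    [0,[-0.0065,-0.0255,0],-0.15],
    [0,[-0.0065,-0.0255,0],-0.15],
    [0,[-0.0065,-0.0255,0],-0.15],
    [0,[-0.0065,-0.0255,0],-0.15],
    [0,[-0.0065,-0.0255,0],-0.15],
    [0,[-0.0065,-0.0255,0],-0.15],
    [0,[-0.004,-0.0255,0],-0.157],
    [0,[0,0,0],0],
    [0,[0,0,-0.04],0],
    [0,[0,0,-0.05],0],
    [0,[0,0,-0.05],0],
    [0,[0,0,-0.03],0],
    [0,[0,0,0],0],
    [0,[0,0,0],0]
  ]
}}

```text
time: 7.55
ee_pos: [0.4296, -0.1718, 0.0825]
eef_rot: [0.001, 0.773, 0.634, 0.0]
contact_force: [0.1, -0.2, -3.4]
grip_width: 0.099
finger_force: 79.0
```

Request:
{"method": "step_arm", "body": {
  "moves": [
    [0,[0,0,-0.008],0],
    [0,[0,0,-0.004],0],
    [0,[0,0,-0.003],0],
    [0,[0,0,-0.001],0],
    [0,[0,0,0],0]
  ]
}}

```text
time: 8.18
ee_pos: [0.4293, -0.1722, 0.0666]
eef_rot: [0.0, 0.773, 0.634, 0.0]
contact_force: [-4.1, 2.6, 5.9]
grip_width: 0.104
finger_force: 80.3
```

Request:
{"method": "step_arm", "body": {
  "moves": [
    [40,[0,0,0],0],
    [40,[0,0,0],0],
    [40,[0,0,0.01],0],
    [40,[0,0,0.03],0],
    [40,[0,0,0.05],0],
    [40,[0,0,0.05],0],
    [40,[0,0,0.05],0.15],
    [40,[0,0.01,0],0.17],
    [40,[0,0.01,0],0.17],
    [30,[0,0.01,0],0.17],
    [30,[0,0.01,0],0.17],
    [30,[0,0.01,0],0.17],
    [30,[0,0.01,0],0.17],
    [30,[0,0.01,0],0.17],
    [30,[0,0,0],0.17],
    [30,[0,0,0],0.06],
    [30,[0,0,0],0]
  ],
  "squeeze": 20
}}

```text
time: 10.3
ee_pos: [0.4289, -0.1018, 0.2559]
eef_rot: [0.0, 0.1, 0.995, -0.0]
contact_force: [-0.1, -0.3, -0.4]
grip_width: 0.302
finger_force: 0.0
```

Run:
```python
from h import *
print([rect(q) for q in pts(.07,.11,"o",(.3,.7,-.35,0))])
B=pts(.076,.1,"b"); print([rect(q) for q in B])
C,_,yaw=rect(np.vstack(B)); print(C,yaw)
u=np.array([np.cos(yaw),np.sin(yaw)]); v=np.array([-u[1],u[0]])
for q in pts(.075,.16,"g"):
    s=(q[:,:2]-C)@u; t=(q[:,:2]-C)@v
    for sg in(1,-1):
        m=(sg*s>.135)&(abs(t)<.055); p=np.c_[sg*s[m],t[m],q[m,2]]
        print(sg,m.sum(),np.round(np.median(p,0),4),np.round(p.std(0),4))
print(sense()["eef_rot"],sense()["ee_pos"])
c=camera("scene");cv2.imwrite("pics/m.png",cv2.resize(c["color"][130:320,150:430,::-1],(784,532)))
```

```text
[(array([ 0.5047, -0.1884]), array([0.1675, 0.2413]), 1.369), (array([ 0.5053, -0.1866]), array([0.1683, 0.2457]), 1.373)]
[(array([0.4995, 0.194 ]), array([0.1671, 0.2391]), 1.373), (array([0.5017, 0.1958]), array([0.1663, 0.2396]), 1.364)]
[0.5008 0.195 ] 1.366
1 60 [ 0.1463 -0.0012  0.1067] [0.0017 0.0322 0.0039]
-1 122 [0.1518 0.0057 0.1023] [0.1302 0.0236 0.0077]
1 71 [ 0.1484 -0.003   0.1079] [0.0016 0.0317 0.0021]
-1 170 [ 0.3111 -0.0015  0.0992] [0.1151 0.025  0.0081]
[ 6.25120343e-05  9.94717089e-02  9.95040388e-01 -2.92505391e-05] [ 0.42875919 -0.10185247  0.25541447]
```

View pics/m.png

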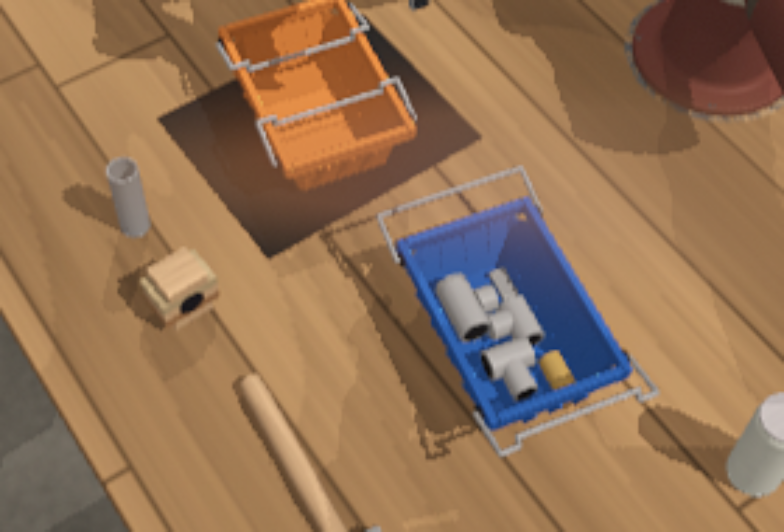

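The orange tote stands on the mat, upper left in the crop. Both blue bails are still out, with the bars at about (455,190) and (580,420) in the crop.

Run:
```python
from h import *
C=np.array([.5005,.1945]);yaw=1.37
u=np.array([np.cos(yaw),np.sin(yaw)]); v=np.array([-u[1],u[0]])
for q in pts(.085,.16,"g"):
    s=(q[:,:2]-C)@u; t=(q[:,:2]-C)@v
    for sg in(1,-1):
        m=(sg*s>.135)&(sg*s<.165)&(abs(t)<.055); p=np.c_[sg*s[m],t[m],q[m,2]]
        print(sg,m.sum(),np.round(np.median(p,0),4),np.round(p.std(0),4))
def path(sg,phi0,n,dz=-.012):
    ph=np.linspace(phi0,3.105,n)
    P=np.c_[C+np.outer(sg*(.1+.054*np.cos(ph)),u), .08+.054*np.sin(ph)+dz]
    return P
for sg,p0 in((-1,.5),(1,.5)):
    P=path(sg,p0,15); print(np.round(P[0],3)); print(np.round(np.diff(P,axis=0),4).tolist())
```

```text
1 61 [ 0.1473 -0.0006  0.1054] [0.0016 0.0326 0.0037]
-1 64 [ 0.1489 -0.0015  0.1077] [0.0017 0.0322 0.004 ]
1 71 [ 0.1489 -0.0013  0.1069] [0.0014 0.0315 0.0023]
-1 64 [ 0.1471 -0.0006  0.1073] [0.0023 0.0317 0.0026]
[0.471 0.05  0.094]
[[0.0011, 0.0055, 0.0083], [0.0014, 0.0069, 0.0071], [0.0016, 0.0081, 0.0057], [0.0018, 0.009, 0.0041], [0.0019, 0.0096, 0.0023], [0.002, 0.0098, 0.0005], [0.002, 0.0097, -0.0014], [0.0019, 0.0093, -0.0032], [0.0017, 0.0086, -0.0049], [0.0015, 0.0075, -0.0064], [0.0013, 0.0062, -0.0078], [0.001, 0.0047, -0.0088], [0.0006, 0.0031, -0.0095], [0.0003, 0.0013, -0.0099]]
[0.53  0.339 0.094]
[[-0.0011, -0.0055, 0.0083], [-0.0014, -0.0069, 0.0071], [-0.0016, -0.0081, 0.0057], [-0.0018, -0.009, 0.0041], [-0.0019, -0.0096, 0.0023], [-0.002, -0.0098, 0.0005], [-0.002, -0.0097, -0.0014], [-0.0019, -0.0093, -0.0032], [-0.0017, -0.0086, -0.0049], [-0.0015, -0.0075, -0.0064], [-0.0013, -0.0062, -0.0078], [-0.001, -0.0047, -0.0088], [-0.0006, -0.0031, -0.0095], [-0.0003, -0.0013, -0.0099]]
```

Request:
{"method": "step_arm", "body": {
  "moves": [
    [30,[0.007,0.026,-0.02],0],
    [30,[0.007,0.026,-0.02],0],
    [30,[0.007,0.025,-0.02],0],
    [30,[0.007,0.025,-0.02],0],
    [30,[0.007,0.025,-0.02],0],
    [30,[0.007,0.025,-0.02],0],
    [30,[0,0,0],0],
    [30,[0,0,-0.02],0],
    [30,[0,0,-0.02],0],
    [30,[0,0,0],0],
    [0,[0,0,0],0],
    [0,[0,0,0],0],
    [0,[0,0,0],0],
    [0,[0,0,0],0]
  ],
  "squeeze": 20
}}

```text
time: 12.5
ee_pos: [0.4715, 0.0493, 0.0964]
eef_rot: [0.001, 0.099, 0.995, -0.001]
contact_force: [-1.9, -6.4, 3.6]
grip_width: 0.056
finger_force: 20.3
```

Request:
{"method": "step_arm", "body": {
  "moves": [
    [0,[0.0011,0.0055,0.0083],0],
    [0,[0.0014,0.0069,0.0071],0],
    [0,[0.0016,0.0081,0.0057],0],
    [0,[0.0018,0.009,0.0041],0],
    [0,[0.0019,0.0096,0.0023],0],
    [0,[0.002,0.0098,0.0005],0],
    [0,[0.002,0.0097,-0.0014],0],
    [0,[0.0019,0.0093,-0.0032],0]
  ]
}}

```text
time: 13.5
ee_pos: [0.4852, 0.1187, 0.1187]
eef_rot: [0.001, 0.099, 0.995, 0.0]
contact_force: [2.7, -1.5, 3.1]
grip_width: 0.059
finger_force: 21.2
```

Request:
{"method": "step_arm", "body": {
  "moves": [
    [0,[0.0017,0.0086,-0.0049],0],
    [0,[0.0015,0.0075,-0.0064],0],
    [0,[0.0013,0.0062,-0.0078],0],
    [0,[0.001,0.0047,-0.0088],0],
    [0,[0.0006,0.0031,-0.0095],0],
    [0,[0.0003,0.0013,-0.0099],0],
    [0,[0,0,-0.002],0],
    [0,[0,0,0],0]
  ]
}}

```text
time: 14.5
ee_pos: [0.4907, 0.1496, 0.0699]
eef_rot: [-0.001, 0.099, 0.995, 0.0]
contact_force: [-0.5, -1.2, 7.4]
grip_width: 0.054
finger_force: 22.2
```

Request:
{"method": "step_arm", "body": {
  "moves": [
    [30,[0,0,0],0],
    [30,[0,0,0],0],
    [30,[0,0,0.02],0],
    [30,[0,0,0.03],0],
    [30,[0,0,0.03],0],
    [30,[0.01,0.047,0],0],
    [30,[0.01,0.047,0],0],
    [30,[0.01,0.047,0],0],
    [30,[0.0095,0.0485,0],0],
    [30,[0,0,0],0],
    [30,[0,0,-0.03],0],
    [30,[0,0,-0.024],0],
    [30,[0,0,0],0],
    [0,[0,0,0],0],
    [0,[0,0,0],0],
    [0,[0,0,0],0],
    [0,[0,0,0],0]
  ]
}}

```text
time: 16.62
ee_pos: [0.5308, 0.3394, 0.0964]
eef_rot: [0.001, 0.099, 0.995, 0.001]
contact_force: [-1.4, 2.2, 2.0]
grip_width: 0.056
finger_force: 20.5
```

Request:
{"method": "step_arm", "body": {
  "moves": [
    [0,[-0.0011,-0.0055,0.0083],0],
    [0,[-0.0014,-0.0069,0.0071],0],
    [0,[-0.0016,-0.0081,0.0057],0],
    [0,[-0.0018,-0.009,0.0041],0],
    [0,[-0.0019,-0.0096,0.0023],0],
    [0,[-0.002,-0.0098,0.0005],0],
    [0,[-0.002,-0.0097,-0.0014],0],
    [0,[-0.0019,-0.0093,-0.0032],0],
    [0,[-0.0017,-0.0086,-0.0049],0],
    [0,[-0.0015,-0.0075,-0.0064],0],
    [0,[-0.0013,-0.0062,-0.0078],0],
    [0,[-0.001,-0.0047,-0.0088],0],
    [0,[-0.0006,-0.0031,-0.0095],0],
    [0,[-0.0003,-0.0013,-0.0099],0],
    [0,[0,0,-0.002],0],
    [0,[0,0,0],0]
  ]
}}

```text
time: 18.62
ee_pos: [0.5105, 0.2394, 0.0701]
eef_rot: [-0.0, 0.099, 0.995, -0.001]
contact_force: [-0.6, -2.4, 7.6]
grip_width: 0.056
finger_force: 22.5
```

Request:
{"method": "step_arm", "body": {
  "moves": [
    [30,[0,0,0],0],
    [30,[0,0,0],0],
    [30,[0,0,0.02],0],
    [30,[0,0,0.04],0],
    [40,[0,0,0.05],0],
    [50,[0,0,0.04],0],
    [50,[-0.008,-0.041,0],-0.157],
    [50,[-0.008,-0.041,0],-0.157],
    [50,[-0.008,-0.041,0],-0.157],
    [50,[-0.008,-0.041,0],-0.157],
    [50,[-0.008,-0.041,0],-0.157],
    [50,[-0.008,-0.041,0],-0.157],
    [50,[-0.008,-0.041,0],-0.157],
    [50,[-0.008,-0.041,0],-0.157],
    [50,[-0.008,-0.041,0],-0.157],
    [50,[-0.009,-0.042,0],-0.158],
    [50,[0,0,0],0]
  ]
}}

```text
time: 20.75
ee_pos: [0.4288, -0.1733, 0.2208]
eef_rot: [0.001, 0.775, 0.632, 0.0]
contact_force: [-0.5, -0.0, -0.8]
grip_width: 0.499
finger_force: 0.0
```

Run:
```python
from h import *
Q=pts(.07,.11,"o",(.3,.7,-.35,0)); print([rect(q) for q in Q])
B=pts(.076,.1,"b"); print([rect(q) for q in B])
C=np.array([.5005,.1945]);yaw=1.37
u=np.array([np.cos(yaw),np.sin(yaw)]); v=np.array([-u[1],u[0]])
for q in pts(.065,.16,"g",(.3,.7,0,.42)):
    s=(q[:,:2]-C)@u; t=(q[:,:2]-C)@v
    for sg in(1,-1):
        m=(sg*s>.0)&(sg*s<.18)&(abs(t)<.06); p=np.c_[sg*s[m],t[m],q[m,2]]
        print(sg,m.sum(),np.round(np.median(p,0),4),np.round(p.std(0),4))
print(sense()["eef_rot"],sense()["ee_pos"])
c=camera("scene");cv2.imwrite("pics/n.png",cv2.resize(c["color"][130:320,150:430,::-1],(784,532)))
```

```text
[(array([ 0.5055, -0.1879]), array([0.1674, 0.241 ]), 1.386), (array([ 0.5053, -0.1884]), array([0.168 , 0.2484]), 1.371)]
[(array([0.4999, 0.1941]), array([0.1663, 0.2398]), 1.372), (array([0.5017, 0.1968]), array([0.1645, 0.2391]), 1.367)]
1 68 [0.0455 0.0062 0.0846] [0.021  0.0337 0.0039]
-1 73 [0.0471 0.0014 0.0846] [0.019  0.0343 0.0055]
1 78 [0.0465 0.0002 0.0847] [0.0131 0.0333 0.0031]
-1 95 [0.0464 0.0014 0.0856] [0.03   0.035  0.0036]
[6.34251613e-05 7.73151873e-01 6.34220910e-01 1.22328381e-04] [ 0.4295196  -0.17033169  0.21972471]
```

View pics/n.png

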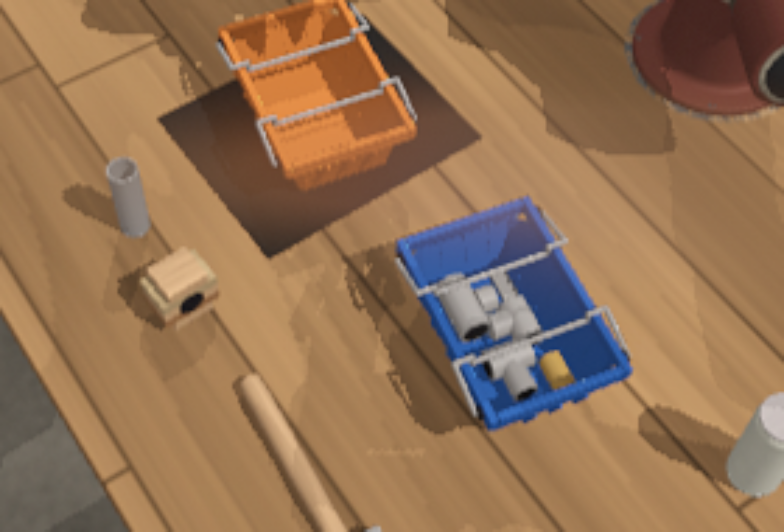

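Both bars lie in, 46 mm either side of the middle and at rim height. In the crop they cross at (490,262) and (535,337). Regrasping the orange tote.

Request:
{"method": "step_arm", "body": {
  "moves": [
    [50,[0,-0.001,-0.04],0],
    [50,[0,-0.001,-0.05],0],
    [50,[0,0,-0.04],0],
    [50,[0,0,-0.015],0],
    [50,[0,0,-0.008],0],
    [50,[0,0,0],0],
    [0,[0,0,0],0],
    [0,[0,0,0],0],
    [0,[0,0,0],0],
    [0,[0,0,0],0],
    [0,[0,0,0],0]
  ],
  "squeeze": 80
}}

```text
time: 22.48
ee_pos: [0.43, -0.1738, 0.0681]
eef_rot: [0.001, 0.774, 0.633, 0.0]
contact_force: [-1.4, 1.8, 5.9]
grip_width: 0.098
finger_force: 79.1
```

Request:
{"method": "step_arm", "body": {
  "moves": [
    [0,[0,0,0.02],0],
    [0,[0,0,0.04],0],
    [0,[0,0,0.05],0],
    [0,[0,0,0.05],0],
    [0,[0,0.02,0],0],
    [0,[0,0.04,0],0],
    [0,[0,0.05,0],0],
    [0,[0,0.05,0],0],
    [0,[0,0.05,0],0],
    [0,[0,0.05,0],0],
    [0,[-0.002,0.05,0],0],
    [0,[-0.003,0.05,0],0],
    [0,[0,0.022,0],0],
    [0,[0,0,0],0],
    [0,[0,0,0],0]
  ]
}}

```text
time: 24.35
ee_pos: [0.4238, 0.2081, 0.2257]
eef_rot: [-0.0, 0.774, 0.633, -0.001]
contact_force: [0.2, -0.4, -3.2]
grip_width: 0.1
finger_force: 78.4
```

Run:
```python
from h import *
print(sense()["eef_rot"],sense()["ee_pos"])
for q in pts(.16,.32,"o",(.3,.7,0,.42)):
    z=np.percentile(q[:,2],97); r=q[q[:,2]>z-.02]; print(rect(r),round(z,4))
```

```text
[-1.58542782e-04  7.73953724e-01  6.33241630e-01 -8.03819044e-04] [0.42382518 0.20811096 0.22570357]
(array([0.5006, 0.1937]), array([0.1677, 0.2403]), 1.363) 0.2549
(array([0.5003, 0.1939]), array([0.1662, 0.2421]), 1.368) 0.2539
```

Request:
{"method": "step_arm", "body": {
  "moves": [
    [0,[0,0.001,-0.02],0],
    [0,[0,0,-0.025],0],
    [0,[0,0,-0.015],0],
    [0,[0,0,-0.008],0],
    [0,[0,0,-0.004],0],
    [0,[0,0,-0.002],0],
    [0,[0,0,0],0]
  ]
}}

```text
time: 25.32
ee_pos: [0.4246, 0.2098, 0.1531]
eef_rot: [0.0, 0.774, 0.633, 0.0]
contact_force: [-0.4, 0.3, -3.6]
grip_width: 0.103
finger_force: 78.4
```

Run:
```python
from h import *
print(sense()["contact_force"],sense()["ee_pos"])
for q in pts(.12,.32,"o",(.3,.7,0,.42)):
    z=np.percentile(q[:,2],97); r=q[q[:,2]>z-.02]; print(rect(r),round(z,4))
```

```text
[-0.4262765   0.25316505 -3.61238236] [0.42461087 0.20982839 0.15306776]
(array([0.4998, 0.1966]), array([0.1683, 0.2404]), 1.364) 0.1842
(array([0.501 , 0.1965]), array([0.1656, 0.2419]), 1.372) 0.1823
```

Request:
{"method": "step_arm", "body": {
  "moves": [
    [0,[0,-0.001,-0.002],0],
    [0,[0,0,-0.002],0],
    [0,[0,0,-0.0015],0],
    [0,[0,0,-0.0015],0],
    [0,[0,0,0],0]
  ]
}}

```text
time: 26.05
ee_pos: [0.4242, 0.2087, 0.1453]
eef_rot: [-0.0, 0.774, 0.633, -0.0]
contact_force: [-0.4, -0.4, -3.0]
grip_width: 0.1
finger_force: 78.4
```

Request:
{"method": "step_arm", "body": {
  "moves": [
    [0,[0,0,-0.001],0],
    [0,[0,0,-0.001],0],
    [0,[0,0,0],0]
  ]
}}

```text
time: 26.42
ee_pos: [0.4245, 0.2088, 0.1441]
eef_rot: [0.0, 0.774, 0.633, 0.0]
contact_force: [-1.5, 0.4, 0.7]
grip_width: 0.1
finger_force: 78.9
```

Contact at the home height. Releasing and retreating.

Request:
{"method": "step_arm", "body": {
  "moves": [
    [0,[0,0,-0.001],0],
    [0,[0,0,0],0],
    [40,[0,0,0],0],
    [40,[0,0,0],0],
    [40,[0,0,0.01],0],
    [40,[0,0,0.03],0],
    [40,[0,0,0.05],0],
    [40,[0,0,0.05],0],
    [40,[-0.02,-0.05,0],0],
    [40,[0,-0.06,0],0],
    [40,[0,-0.06,0],0],
    [40,[0,-0.06,0],0],
    [40,[0,0,0],0],
    [40,[0,0,0],0]
  ]
}}

```text
time: 28.18
ee_pos: [0.4043, -0.0212, 0.283]
eef_rot: [0.0, 0.774, 0.633, 0.0]
contact_force: [0.1, -0.1, 0.8]
grip_width: 0.402
finger_force: 0.0
```

Run:
```python
from h import *
for q in pts(.12,.32,"o",(.3,.7,0,.42)):
    z=np.percentile(q[:,2],97); r=q[q[:,2]>z-.02]; print(rect(r),round(z,4),[np.round(np.median(q[m&(q[:,2]>z-.012)][:,2]),4) for m in(q[:,1]>.28,q[:,1]<.11,q[:,0]>.56,q[:,0]<.44)])
print([rect(q) for q in pts(.06,.1,"b")])
c=camera("scene");cv2.imwrite("pics/p.png",cv2.resize(c["color"][130:320,150:430,::-1],(784,532)))
```

```text
(array([0.5001, 0.1942]), array([0.1675, 0.2396]), 1.366) 0.1761 [np.float64(0.1703), np.float64(0.1706), np.float64(0.1698), np.float64(0.1699)]
(array([0.5018, 0.1954]), array([0.1677, 0.2423]), 1.369) 0.174 [np.float64(0.17), np.float64(0.1705), np.float64(0.1699), np.float64(0.1702)]
[(array([0.4827, 0.2024]), array([0.1418, 0.2637]), 1.156), (array([0.5028, 0.1973]), array([0.1689, 0.2371]), 1.364)]
```

View pics/p.png

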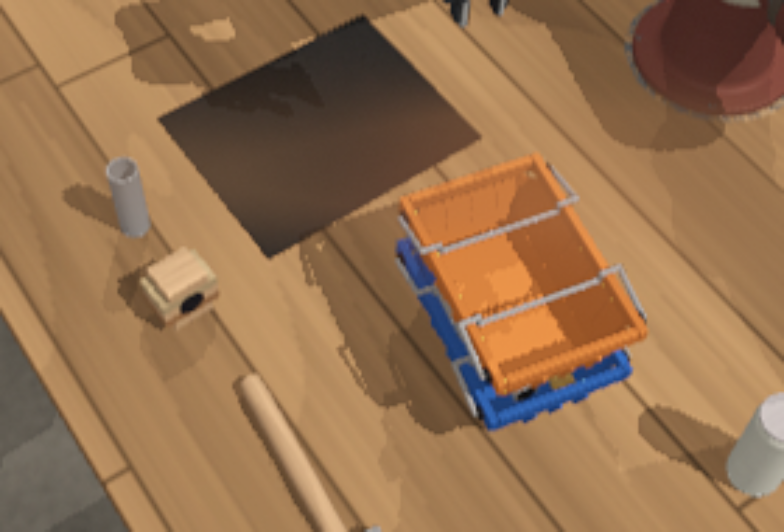

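The orange tote sits level and lengthwise on the blue one, around (520,270) in the crop. Its rim is at 170 mm, the home height, and its rectangle agrees with the blue one to about 1 mm. The gripper is clear.

```bash
python3 -c "
from h import *
print(finish_job())"
```

```text
the job is handed in; nothing more can be done
None
```

The job is handed in: by the last camera check the orange tote sits lengthwise, level and fully home on the blue tote's two swung-in bails, released, though no verdict came back from the judge.

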